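Set the spout elbow on a fountain stone

ROBOT

A 6-joint arm with a two-finger parallel gripper is mounted at the origin on the work surface. World frame = base frame: x ahead of the robot, y to its left, z up, the work surface at z = 0. Lengths are in mm, angles in rad, forces in N, time in s.
With the tool pointing down it reaches from about 275 to 750 mm from the base axis. Payload 10.2 kg.
Tool frame: the origin (TCP) lies between the finger pads; the fingertips stand 17 mm ahead of it and the grasp point (between the pads) lies 2 mm behind it (tips_ahead is the distance from the TCP to the fingertips, in mm); z points along the fingers, y is the line along which they close (so a half turn about z gives the same grasp; the last joint's range is limited). The gripper opens to 85 mm and grips with 20 to 120 N. Pads are 22 mm wide; open, the fingers measure 114 mm over their backs; the gripper's body (76 mm by 85 mm) begins 54 mm behind the grasp point. The pads swing forward as they close: fully open they stand 13 mm farther back than shut.
Start: joints at [-1.34, 0.313, 1.498, -0, 1.331, -0.223], TCP at [230.14, -471.876, 248.294] pointing down, gripper open.
Joint ranges: [-2.94, 2.94], [-0.97, 2.17], [0.19, 2.56], [-1.23, 4.37], [0.02, 3.11], [-2.88, 2.88]. Speed limits (rad/s): [2.39, 2.39, 3.01, 3.14, 3.14, 3.14].

INTERFACE

Orientations are given as a unit quaternion [w, x, y, z].
In Python, from rig import sense, capture, finish_job, boxes_of, tips_ahead gives the robot as it stands.
- The arm moves only by the tool drive_tool, never from a script. Its argument "commands" is text: rows parted by semicolons, each of 7 numbers parted by spaces: the shift along the world's x, y, z in units of 0.1 m (1.0 is 0.1 m), then the turn, a rotation vector about the world's x, y, z in units of pi/4 rad (1.0 is pi/4 rad), then the opening in per cent of the stroke, from 0 (shut) to 100 (fully open). A call has 1 to 20 rows; each row shifts and turns the commanded pose from where the row before left it; what a row does not reach is not made up. A row lasts 1/12 s, in which the tool goes at most 41.7 mm and 7.16 degrees, less where a joint would pass 70% of its speed; a pose out of reach is approached as far as the arm can. A call with a number of a shift or a turn outside -1 to 1 is refused whole. A call with a gripper value outside its range is refused whole. The fingers move at their own pace and stop on an object; "force" is the grip in N (left out, the last holds). Time passes only in rows, so rows that do not move let the fingers close. It gives the time, the measured TCP pose, the force, the opening and the grip force at its end, in the units of the state.
- sense(): the state, without advancing time (a new reading comes with each control period).
- capture(name): name is "scene" or "top" or "wrist"; returns a dict with "pixels" (480x640x3 uint8, blue, green, red), "fov_y" (degrees; the focal length in pixels is half the picture's height over the tangent of half this angle, whatever the lens; pixels are square), "cx", "cy" (the principal point, pixels), "k1" (the pictures are not rectified: a ray, as slopes to the right and down, at radius r is drawn at 1 + k1 r^2 times it, then the intrinsics apply), "position" and "attitude" of the camera in the world; the wrist camera has in their place "tool_from_camera" (4x4, takes a point from camera to tool coordinates, whose origin is the TCP and whose axes are the flange's). Camera axes: x right, y down, z forward; pixel columns grow to the right and rows downward; lengths in mm; the calibration is good to about 2 mm. A picture is of the moment at which its call begins: read the wrist's pose just before it. There is no depth.
- finish_job(): hands the job in; it is judged then, once.
Trained networks look in a picture, given as the dict that the camera call returned (one of the last four; its "shot" number tells which), for a name from the list of things; names that differ only in an ending like _2 or _b are one class to them, and where a whole thing is asked for, a point or a joint stands for the part that bears it (a point fixed in the world has none). Each returns a list of dicts, best first, with "confidence" (0 to 1); they miss things now and then, are a little off and sometimes report something else, mostly with a low value. They report only what shows in the picture. A call takes as long as a camera call.
- boxes_of(picture, name): "position" ([column, row] in pixels, amid what is visible of it).
The state is a dict: "time_s": time; "joints": joint angles; "dq": joint speeds; "tau": joint torques, N m; "eef_pos": TCP position; "ee_rot": TCP orientation; "force": force on the tool from outside, world axes, zero at the start; "wrist_torque": the same for the moment, N m; "grip_width": opening from 0.0 (shut) to 1.0 (fully open); "grip_force": force on a finger pad.
Only numpy, scipy, OpenCV 4.12 (cv2) and the standard library are available. Lean on these libraries where they do the work, as an engineer would, in place of code of your own. Each camera call takes 0.05 s, during which the arm holds its last target. There are 200 camera calls.

TASK

Two small bluestone fountain blocks stand on the mason's pallet, each with a brass fitting on a threaded stub. Screw the one-armed elbow further onto its stub, clockwise as seen from above, and stop when its outlet points at the chiselled groove in the top of its own stone; then let go. Leave the two-armed tee on the other stone turned as it is.

Things in the scene. Friction and masses are not known exactly. Their poses are not given: they have to be found in the camera images.
- elbow_grip (a point): Brass elbow hand-started on the upright stub of a fixed grey stone (180 mm square, 70 high). Point: on the stub axis, 57 mm above the stone's top, mid-body. x: level along the outlet; z up. Body: 30 mm wide across its wrench flats (y), 36 long (x), 17 above and below the point; below it a 29 mm neck, to a 34 mm rim 33-39 below. Outlet tube 23 mm thick, 29 mm rim, mouth 65 mm out.
- elbow (a joint): Turn of the elbow on its stub, rad; grows clockwise seen from above (screwing on). Starts at 0 to 0.3; the groove lies 0.6 to 1.5 further, so one grasp does it, and the thread turns on past it. Stiff (about 0.12 N m); stays where left; its height does not change noticeably. Below -0.2 it counts as unscrewed.
- mark (a point): Point of the chiselled groove, a dark radial channel 10 mm wide, pale-edged, running from 32 to 88 mm from the stub axis in the top of the elbow's stone. This point: mid-channel on the stone's top, 65 mm from the axis. x: outward along the groove. When the outlet points at the groove its mouth is right above this point. Fixed.
- tee_tip (a point): Centre of one mouth of the brass tee, to be left alone, on the other, similar stone: like the elbow but with two opposite level outlets. x points out of the mouth; its stub axis is 65 mm behind it. That stone has a groove of its own, which does not matter.

How it is judged (in metres and radians):
At the end, for the whole second after the job is handed in: The elbow is at rest with its outlet pointing at the groove: the point of the groove 65 mm from the stub lies within 12 mm of the outlet's centre line seen from above (about 10 degrees), on the outlet's side. The tee's mouth is within 12 mm of where it was (y of mark in the frame of elbow_grip between -0.012 and 0.012 m and x of mark in the frame of elbow_grip above 0.03 m and velocity of joint elbow between -0.05 and 0.05 rad/s and distance of tee_tip from where it was at the start of the episode below 0.012 m); the robot touches nothing.
It fails at once if the elbow is unscrewed (turned back below -0.2 rad) (value of joint elbow below -0.2 rad).
It fails at once if the tee is turned (its mouth moves more than 12 mm) (distance of tee_tip from where it was at the start of the episode above 0.012 m).
It also fails if it takes over 32 s, if anything falls off the work surface, if the arm or the gripper's body presses on something with over 40 N, if the wrist force passes 120 N, or if a joint passes its speed limit or range.

## Working session

There is one attempt and no reset: what is moved stays moved. The work goes in short steps, Python scripts to look and compute and a tool call to move; the robot and the scene stay as the last step left them, time stands still between calls to the robot, and variables do not carry over. Pictures are saved under pics/ and viewed, at most 10 in all, crops included, and the job is handed in when it is done.

Besides the shell and the picture viewer there is one more tool, called after "Call:" in YAML: its name, and indented under it one key for each argument. drive_tool: Moves the arm, as the interface text tells. Shifts and turns lie within -1 to 1; 1 stands for 0.1 m of shift or pi/4 rad of turn. Its arguments: {"type":"object","properties":{"commands":{"type":"string"},"force":{"type":"number"}},"required":["commands"]}

```bash
mkdir -p pics; ls
cat > h.py <<'E'
import numpy as np, cv2
from scipy.spatial.transform import Rotation as R
from rig import sense, capture, finish_job, boxes_of, tips_ahead
def rot(a):
    a=np.array(a,float)
    return a if a.shape==(3,3) else R.from_quat(a[[1,2,3,0]]).as_matrix()
def pose(p,s=None):
    if 'tool_from_camera' in p:
        T=np.array(p['tool_from_camera']);Rt=rot(s['ee_rot'])
        return Rt@T[:3,:3], Rt@T[:3,3]+np.array(s['eef_pos'])
    return rot(p['attitude']),np.array(p['position'],float)
def ray(p,uv,z,s=None):
    f=240/np.tan(np.radians(p['fov_y'])/2)
    K=np.array([[f,0,p['cx']],[0,f,p['cy']],[0,0,1]])
    q=cv2.undistortPoints(np.array([[uv]],float),K,np.array([p['k1'],0,0,0.]))[0,0]
    M,o=pose(p,s); d=M@np.array([q[0],q[1],1])
    return o+d*(z-o[2])/d[2]
E
python3 - <<'E'
from h import *
print(sense()['eef_pos'],sense()['ee_rot'],tips_ahead)
for n in('top','scene'):
    p=capture(n); cv2.imwrite(f'pics/{n}.png',p['pixels'])
    print(n,p.get('position'),p['k1'])
    for o,z in(('elbow_grip',127),('mark',70),('tee_tip',127)):
        for b in boxes_of(p,o)[:3]: print(o,b,ray(p,b['position'],z).round(0))
E
```

```text
pics
[ 230.07704907 -471.64683224  247.74623875] [-6.26649712e-04  9.74371508e-01  2.24943931e-01 -4.04504762e-06] 17.0
top [ 384.19875284    7.09922509 1039.52577912] 0.04090925114074734
elbow_grip {'position': [442.2, 245.9], 'confidence': 0.82} [ 559. -195.  127.]
mark {'position': [431.8, 225.0], 'confidence': 0.7} [ 611. -190.   70.]
tee_tip {'position': [237.8, 305.2], 'confidence': 0.8} [457. 170. 127.]
scene [972.13051761 -46.19094558 831.26412713] -0.09334016951955877
elbow_grip {'position': [159.7, 266.9], 'confidence': 0.86} [ 558. -191.  127.]
mark {'position': [172.5, 320.2], 'confidence': 0.87} [ 617. -190.   70.]
tee_tip {'position': [385.5, 174.2], 'confidence': 0.62} [465. 167. 127.]
```

View pics/top.png

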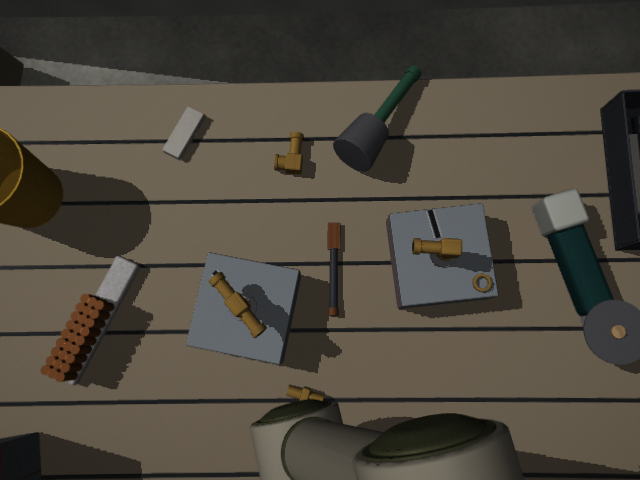

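View pics/scene.png

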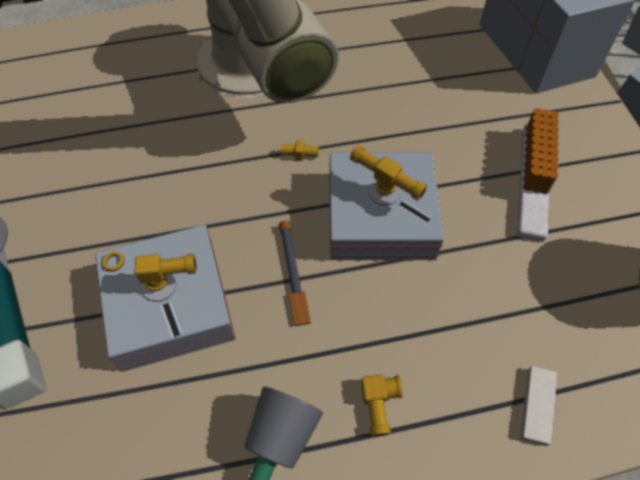

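The top view shows the elbow's body at about (452,247), with its mouth at (415,246) pointing left, which is +y. The groove runs from (437,236) to (431,212), toward +x. The scene view agrees: the elbow body is near (148,265), the mouth near (195,263), and the groove runs (166,304) to (177,335). The tee is on the left stone in the top view, well away from the elbow.

Run:
```python
from h import *
p=capture('top')
for n,uv,z in(('body',(452,247),144),('mouth',(415,246),135),('g_in',(437,237),70),('g_out',(431,211),70)):print(n,ray(p,uv,z).round(1))
p=capture('scene')
for n,uv,z in(('body',(148,265),135),('stub',(157,287),70),('mouth',(195,263),127),('g_in',(166,304),70),('g_out',(177,335),70)):print(n,ray(p,uv,z).round(1))
s=sense();w=capture('wrist');print(np.array(w['tool_from_camera']).round(2),w['fov_y'])
```

```text
body [ 553.5 -207.6  144. ]
mouth [ 557.9 -145.1  135. ]
g_in [ 587.2 -198.2   70. ]
g_out [ 638.3 -189.2   70. ]
body [ 556.3 -206.   135. ]
stub [ 558.3 -209.3   70. ]
mouth [ 562. -141.  127.]
g_in [ 589.2 -197.7   70. ]
g_out [ 641.4 -185.5   70. ]
[[   0.     -0.95   -0.32   81.82]
 [   1.      0.      0.      0.71]
 [   0.     -0.32    0.95 -126.46]
 [   0.      0.      0.      1.  ]] 58.916873990476404
```

Call:
drive_tool:
  commands: "0.27 0.22 0 0 0 0.11 100;0.27 0.22 0 0 0 0.11 100;0.27 0.22 0 0 0 0.11 100;0.27 0.22 0 0 0 0.11 100;0.27 0.22 0 0 0 0.11 100;0.27 0.22 0 0 0 0.11 100;0.27 0.22 0 0 0 0.11 100;0.27 0.22 0 0 0 0.11 100;0.27 0.22 0 0 0 0.11 100;0.27 0.22 0 0 0 0.11 100;0.27 0.22 0 0 0 0.11 100;0.27 0.22 0 0 0 0.11 100;0 0 0 0 0 0 100;0 0 0 0 0 0 100;0 0 0 0 0 0 100"
  force: 60

```text
time_s: 1.8
eef_pos: [553.9, -208.1, 248.1]
ee_rot: [-0.0, 0.735, 0.678, -0.0]
force: [0.4, -0.5, -0.3]
grip_width: 0.999
grip_force: 0.0
```

Run:
```python
from h import *
s=sense();w=capture('wrist');cv2.imwrite('pics/w1.png',w['pixels'])
print(s['time_s'],s['eef_pos'],np.degrees(np.arctan2(*rot(s['ee_rot'])[[1,0],0])),s['joints'])
for o,z in(('elbow_grip',127),('mark',70)):
    for b in boxes_of(w,o)[:2]: print(o,b,ray(w,b['position'],z,s).round(0))
```

```text
1.8 [ 553.86249077 -208.09920526  248.14270591] 85.3638755485228 [-5.57132096e-01  4.61967503e-01  1.28418844e+00 -3.08124050e-04
  1.39578969e+00 -4.76162733e-01]
elbow_grip {'position': [314.3, 210.8], 'confidence': 0.86} [ 554. -187.  127.]
mark {'position': [396.4, 190.3], 'confidence': 0.85} [ 613. -190.   70.]
```

View pics/w1.png

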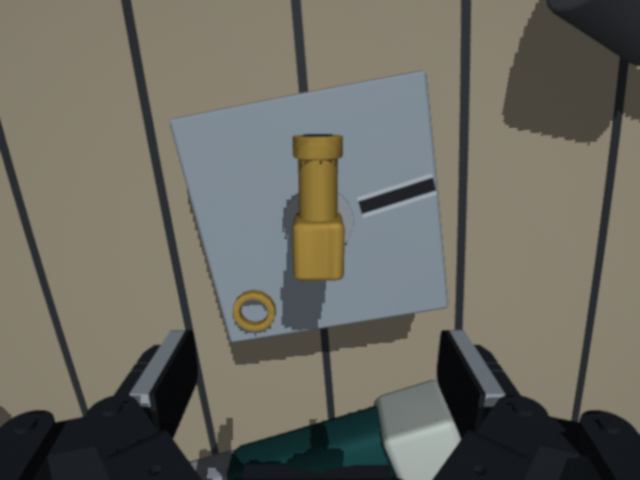

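The wrist view shows the elbow upright in the image and centred between the fingers. Its body top is at about (319,247) and its mouth at (318,145). The groove runs (361,207) to (434,185), and the loose ring at (254,311) is out of the way.

Run:
```python
from h import *
s=sense();w=capture('wrist');print(w['cx'],w['cy'])
P={n:ray(w,uv,z,s) for n,uv,z in(('body_l_front',(295,218),144),('body_r_front',(343,218),144),('body_l_back',(295,277),144),('body_r_back',(343,277),144),('mouthrim_l',(292,146),127),('mouthrim_r',(343,146),127),('g_in',(361,207),70),('g_out',(434,185),70))}
for n in P:print(n,P[n].round(1))
m=P['g_in']*.41+P['g_out']*.59
b=(P['body_l_front']+P['body_r_front']+P['body_l_back']+P['body_r_back'])/4
t=(P['mouthrim_l']+P['mouthrim_r'])/2
a=lambda v:np.degrees(np.arctan2(v[1],v[0]))
print(b,t,a(t-b),m,a(m-b),a(P['g_out']-P['g_in']))
```

```text
316.74301563903424 247.8638974837234
body_l_front [ 543.  -186.7  144. ]
body_r_front [ 569.8 -188.8  144. ]
body_l_back [ 539.5 -222.2  144. ]
body_r_back [ 567.6 -224.5  144. ]
mouthrim_l [ 544.2 -148.6  127. ]
mouthrim_r [ 573.2 -151.   127. ]
g_in [ 586.7 -201.3   70. ]
g_out [ 640.3 -189.2   70. ]
[ 555.00255187 -205.56012567  144.        ] [ 558.69351278 -149.8127215   127.        ] 86.21205170787498 [ 618.29248528 -194.13847259   70.        ] 10.22980893683656 12.69042091274625
```

Call:
drive_tool:
  commands: "0.01 0.01 -0.2 0 0 0.01 100;0 0 -0.2 0 0 0.01 100;0 0 -0.2 0 0 0 100;0 0 -0.2 0 0 0 100;0 0 -0.2 0 0 0 100;0 0 -0.22 0 0 0 100;0 0 0 0 0 0 100;0 0 0 0 0 0 100;0 0 0 0 0 0 20;0 0 0 0 0 0 20;0 0 0 0 0 0 20;0 0 0 0 0 0 20;0 0 0 0 0 0 20;0 0 0 0 0 0 20;0 0 0 0 0 0 20;0 0 0 0 0 0 20"
  force: 60

```text
time_s: 3.33
eef_pos: [554.8, -207.0, 127.2]
ee_rot: [-0.0, 0.73, 0.684, -0.0]
force: [-5.2, 1.2, 6.6]
grip_width: 0.339
grip_force: 60.1
```

Call:
drive_tool:
  commands: "0 0 0 0 0 -0.08 20;0 0 0 0 0 -0.08 20;0 0 0 0 0 -0.09 20;0 0 0 0 0 -0.09 20;0 0 0 0 0 -0.09 20;0 0 0 0 0 -0.09 20;0 0 0 0 0 -0.09 20;0 0 0 0 0 -0.09 20;0 0 0 0 0 -0.09 20;0 0 0 0 0 -0.09 20;0 0 0 0 0 -0.09 20;0 0 0 0 0 -0.09 20;0 0 0 0 0 -0.09 20;0 0 0 0 0 -0.09 20;0 0 0 0 0 -0.09 20;0 0 0 0 0 -0.09 20;0 0 0 0 0 -0.08 20;0 0 0 0 0 -0.08 20;0 0 0 0 0 -0.07 20;0 0 0 0 0 0 20"

```text
time_s: 5.0
eef_pos: [554.8, -207.0, 127.2]
ee_rot: [0.0, 0.995, 0.104, -0.0]
force: [-4.9, 1.3, 6.9]
grip_width: 0.342
grip_force: 60.2
```

Run:
```python
from h import *
s=sense();w=capture('wrist');cv2.imwrite('pics/w2.png',w['pixels'])
print(s['time_s'],s['eef_pos'],s['force'],s['wrist_torque'],s['grip_width'],np.degrees(np.arctan2(*rot(s['ee_rot'])[[1,0],0])))
```

```text
5.0 [ 554.78415862 -207.00650825  127.18641473] [-4.93859452  1.27055014  6.90226333] [ 0.14471836  0.8435206  -0.15176079] 0.341527025211359 11.882573075993177
```

View pics/w2.png

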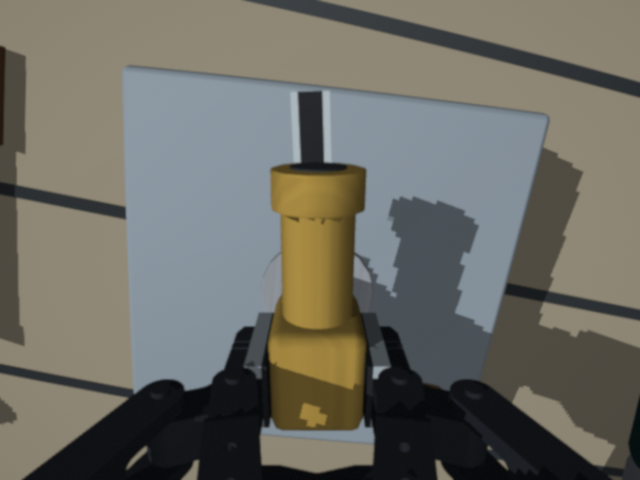

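The outlet (about column 318) lies over the groove (about column 312), within a degree or two. I'll release it and retreat straight up.

Call:
drive_tool:
  commands: "0 0 0 0 0 0 100;0 0 0 0 0 0 100;0 0 0 0 0 0 100;0 0 0 0 0 0 100;0 0 0 0 0 0 100;0 0 0 0 0 0 100;0 0 0 0 0 0 100;0 0 0 0 0 0 100;0 0 0.1 0 0 0 100;0 0 0.2 0 0 0 100;0 0 0.2 0 0 0 100;0 0 0.3 0 0 0 100;0 0 0.3 0 0 0 100;0 0 0.2 0 0 0 100;0 0 0 0 0 0 100;0 0 0 0 0 0 100;0 0 0 0 0 0 100"

```text
time_s: 6.47
eef_pos: [554.8, -206.7, 255.7]
ee_rot: [-0.0, 0.994, 0.105, -0.0]
force: [0.1, -0.3, -0.3]
grip_width: 1.004
grip_force: 0.0
```

Run:
```python
from h import *
s=sense();w=capture('wrist');cv2.imwrite('pics/w3.png',w['pixels'])
print(s['time_s'],s['eef_pos'],s['force'],s['grip_width'])
```

```text
6.4667 [ 554.83895936 -206.69974589  255.66554872] [ 0.07425185 -0.32497185 -0.26065642] 1.003652288821687
```

View pics/w3.png

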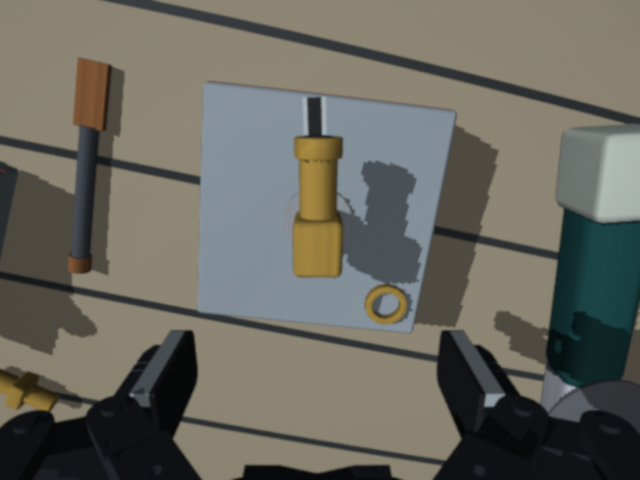

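The gripper is clear and open. The outlet's mouth is at (318,140) and the groove at (315,115), so they line up within about 3 mm.

```bash
python3 -c "
from rig import finish_job
print(finish_job())"
```

```text
the job is handed in; nothing more can be done
None
```

I screwed the elbow about 74° clockwise until its outlet pointed at the groove (within about 3 mm in the last picture). I then let go, backed the gripper clear, left the tee alone, and handed the job in at about 6.5 s; no verdict came back.

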